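# Click the camera head onto its sprung stand

## Robot

A 6-joint arm with a two-finger parallel gripper is mounted at the origin on the work surface. World frame = base frame: x ahead of the robot, y to its left, z up, the work surface at z = 0. Lengths are in mm, angles in degrees, forces in N, time in s.
With the tool pointing down it reaches from about 350 to 850 mm from the base axis. Payload 8.1 kg.
Tool frame: the origin (TCP) lies midway between the tips of the shut fingers; the grasp point (between the pads) lies 19 mm behind it; z points along the fingers, y is the line along which they close (so a half turn about z gives the same grasp; the last joint's range is limited). The gripper opens to 85 mm and grips with 20 to 120 N. Pads are 22 mm wide; open, the fingers measure 114 mm over their backs; the gripper's body (76 mm by 85 mm) begins 54 mm behind the grasp point. The pads swing forward as they close: fully open they stand 13 mm farther back than shut.
Start: joints at [65.237, 7.471, 85.268, -0, 87.261, -4.893], TCP at [203.913, 564.291, 200.392] pointing down, gripper open.
Joint ranges: [-169.43, 169.43], [-51.17, 129.36], [1.28, 143.12], [-76.62, 256.62], [0, 156.53], [-152.29, 152.29]. Speed limits (degrees/s): [136.94, 136.94, 159.86, 180, 180, 180].

## Interface

Orientations are given as [roll, pitch, yaw] about the fixed x, y, z axes, in that order (R = Rz(yaw) Ry(pitch) Rx(roll)).
In Python, from bench import sense, snapshot, camera_params, hand_in, masks_of, pinpoint gives the robot as it stands.
- The arm moves only by the tool step_arm, never from a script. Its argument "targets" is a list of rows, each an object with "angular": the turn, a rotation vector about the tool's x, y, z scaled (see below), a list of three; "dp": the shift along the tool's x, y, z scaled (see below), a list of three; "fingers": the closure, from 0 (fully open) to 1 (shut). A call has exactly 8 rows; each row is the pose to reach, as a shift and turn from the pose commanded when the call began, along the tool's axes at that moment, turning the shorter way round; what a row does not reach only later rows make up. The controller multiplies each number of a shift by 0.2 m and each number of a turn by 180 degrees. A row lasts 1/8 s, in which the tool goes at most 62.5 mm and 10.7 degrees, less where a joint would pass 70% of its speed; a pose out of reach is approached as far as the arm can. A call with a number of a shift or a turn outside -1 to 1 is refused whole. A call with a gripper value outside its range is refused whole. The fingers move at their own pace and stop on an object; "newtons" is the grip in N (left out, the last holds). Time passes only in rows, so rows that repeat a pose let the fingers close, or fill a call up. It gives the time, the measured TCP pose, the force, the opening and the grip force at its end, in the units of the state.
- sense(): the state, without advancing time (a new reading comes with each control period).
- snapshot(name): name is "side" or "top" or "wrist"; returns the picture (384x512x3 uint8, blue, green, red); there is no depth.
- camera_params(name): a dict with "vfov" (degrees; the focal length in pixels is half the picture's height over the tangent of half this angle, whatever the lens; pixels are square), "cx", "cy" (the principal point, pixels), "R" (3x3) and "t" (3): a world point X has camera coordinates R X + t. Camera axes: x right, y down, z forward; pixel columns grow to the right and rows downward; lengths in mm; the calibration is good to about 2 mm. The wrist camera is an equidistant fisheye: a pixel r from the principal point sees the ray r / f radians off the axis. A picture is of the moment at which its call begins: read the wrist's pose just before it. camera_params takes no time and is no camera call; for the wrist camera it gives the pose at the moment of the call.
- hand_in(): hands the job in; it is judged then, once.
Trained networks look in the newest picture that a camera, given by its name, has taken for a name from the list of things; names that differ only in an ending like _2 or _b are one class to them, and where a whole thing is asked for, a point or a joint stands for the part that bears it (a point fixed in the world has none). Each returns a list of dicts, best first, with "conf" (0 to 1); they miss things now and then, are a little off and sometimes report something else, mostly with a low value. They report only what shows in the picture. A call takes as long as a camera call. They do not tell look-alikes from the thing itself.
- masks_of(camera, label): "pixels" (384x512 bool, what is visible of it) and "at" ([column, row] in pixels, amid what is visible of it).
- pinpoint(camera, label): "at" ([column, row] in pixels: a listed point, or the origin of a listed thing).
The state is a dict: "time": time; "joint_pos": joint angles; "qd": joint speeds; "joint_efforts": joint torques, N m; "tool_pos": TCP position; "tcp_rot": TCP orientation; "ft_force": force on the tool from outside, world axes, zero at the start; "wrist_torque": the same for the moment, N m; "finger_gap": finger opening in mm; "grip_force": force on a finger pad.
Only numpy, scipy, OpenCV 4.12 (cv2) and the standard library are available. Lean on these libraries where they do the work, as an engineer would, in place of code of your own. Each camera call takes 0.05 s, during which the arm holds its last target. There are 200 camera calls.

## Task

Take the box-shaped camera head out of the open equipment case and push its square socket down onto the square drive of the stand, with the lens looking the same way as the foot's toe, until the spring ball clicks in and the neck sits flush on the flange; then ease off and let go. The mast gives on its spring as you push: keep pushing until it clicks, but never so hard that the mast is driven down to its bottom stop, and do not force the head on crooked or drop it. Leave the things lying about where they are.

Things in the scene. Friction and masses are not known exactly. Their poses are not given: they have to be found in the camera images.
- head_mid (a point): Centre of the loose camera head's black box body, 50 mm (own x) by 40 mm (own y) by 46 mm tall: the part to grasp, best across the 40 mm. Own x points out of the lens barrel (32 mm across, 12 mm long, on the front face), own z up. Below the box is a square aluminium neck, 36 mm across, 34 mm tall; this point is 57 mm above the neck's lower rim. About 0.22 kg.
- head_mouth (a point): Centre of the neck's lower rim on the camera head: mouth of its square socket, a 21.4 mm square bore, 27 mm deep, sides along own x and y (axes as head_mid). All four bore walls have a 9 mm high groove, 4 mm deep, starting 4 mm above the rim, for the spring ball. At first the neck stands 14 mm deep in a pocket of the case; straight up frees it.
- head_lens (a point): Centre of the lens glass, 37 mm ahead (own +x) of head_mid.
- seat (a point): Centre of the top face of the 44 mm square flange on the stand's mast, where the neck's rim sits when home; 160 mm above the table with the mast up. From it rises the square drive: 20 mm square, 24 mm tall, top 4 mm chamfered to 14 mm, sides along own x and y. Own z up, own x the way of the toe. Neck and flange touch all round when clicked.
- ball_mid (a point): Centre of the steel spring ball (10 mm) in the drive's +x side, 8.4 mm above the flange; it sticks out 3 mm. The socket meets it when its rim is about 12 mm above the flange. Pushing past it takes 9 to 16 N, the head's weight included, least when the socket is well centred; then the ball snaps into the groove, the neck runs down to the flange and the resistance suddenly drops by about 3 N.
- stand: The stand: heavy fixed steel foot 150 by 130 mm, 12 mm thick, with a toe sticking out 50 mm on its own +x side, and a fixed upright tube 42 mm thick, 100 mm tall, at its middle. Origin: under the foot's centre, on the table, below the mast axis.
- mast (a joint): How far the mast (with flange and drive) is pushed down into its tube against a spring, m: 0 up, 0.034 at the bottom stop. It starts to sink at about 4.5 N of push (the head's weight included) and then gives about 2.2 mm per newton, damped (40 N per m/s), so the stop is reached at about 20 N. It rises again when unloaded: ease off before letting go.
- lamp_mid (a point): Bystander: centre of a small round black lamp head on a round neck, 46 mm across, 64 mm tall, in the other pocket of the case.
- stick: Bystander: white memory stick 56 by 18 by 9 mm lying in the case; origin at its underside.
- pen: Bystander: blue pen 135 mm long, 9 mm thick, lying in the case; origin at its underside.
- booklet: Bystander: green booklet 88 by 125 by 8 mm on the table; origin at its underside.
- case: The fixed black equipment case: 244 by 294 mm, rim 36 mm high, filled to 26 mm; origin under its centre; the pocket centres lie 65 mm to its own +y and -y.
There are look-alikes about, which are no part of the job. What is shaped like the part that bears head_mid but orange or yellow is not meant. Leave any pink look-alike of the stand alone.

How it is judged (in metres and radians):
On the way, in this order (a step that is already met when the one before it is completed fails the run):
1. the camera head is lifted clear of the case (distance of head_mid from where it was at the start of the episode above 0.04 m and height (world z) of head_mouth above 0.05 m), for 0.1 s.
2. the head has clicked home on the drive: rim on the flange, square, lens the way of the toe (z of head_mouth in the frame of seat below 0.0025 m and horizontal distance between head_mouth and seat below 0.003 m and x of head_lens in the frame of seat above 0.03 m), for 0.2 s.
At the end, for the whole second after the job is handed in: The camera head sits clicked on the stand's drive, its rim within 2.5 mm of the flange, centred within 3 mm, upright within 0.06 rad of the drive, lens the way of the toe, mast back up (within 5 mm), let go and at rest (all of step 2 and z of head_mouth in the frame of seat above -0.003 m and angle between the z axis of head_mid and the z axis of seat, either way round below 0.06 rad and value of joint mast below 0.005 m and linear speed of head below 0.02 m/s); the robot touches nothing.
It fails at once if the mast is pushed down to its bottom stop (pushed in more than 33 mm, about 19 N of push) (value of joint mast above 0.033 m).
It fails at once if the head is forced on the stand: the contact forces between them, sideways ones included, pass 70 N (contact force between head and stand above 70 N).
It fails at once if the head is dropped or thrown (moves faster than 0.4 m/s with no finger on it) (contact force between the fingers and head below 0.05 N and linear speed of head above 0.4 m/s).
It fails at once if the lamp head, memory stick, pen or booklet is moved more than 25 mm (distance of any of lamp_mid, stick, pen, booklet from where it was at the start of the episode above 0.025 m).
It also fails if it takes over 61 s, if anything falls off the work surface, if the arm or the gripper's body presses on something with over 40 N, if the wrist force passes 120 N, or if a joint passes its speed limit or range.

## Working session

There is one attempt and no reset: what is moved stays moved. The work goes in short steps, Python scripts to look and compute and a tool call to move; the robot and the scene stay as the last step left them, time stands still between calls to the robot, and variables do not carry over. Pictures are saved under pics/ and viewed, at most 10 in all, crops included, and the job is handed in when it is done.

Besides the shell and the picture viewer there is one more tool, called as name(argument=value, ...), one argument or row to a line, values as JSON. step_arm: Moves the arm, as the interface text tells. Its arguments: {"type":"object","properties":{"targets":{"type":"array","items":{"type":"object","properties":{"angular":{"type":"array","items":{"type":"number","minimum":-1,"maximum":1}},"dp":{"type":"array","items":{"type":"number","minimum":-1,"maximum":1}},"fingers":{"type":"number"}}}},"newtons":{"type":"number"}},"required":["targets"]}

```bash
mkdir -p pics; cat > h.py <<'E'
import numpy as np, cv2
from bench import sense, snapshot, camera_params, hand_in, masks_of, pinpoint
from scipy.spatial.transform import Rotation as Ro
def ray(cam,uv,p=None):
    p=p or camera_params(cam); f=192/np.tan(np.radians(p['vfov'])/2)
    d=np.array([uv[0]-p['cx'],uv[1]-p['cy']])/f
    if cam=='wrist':
        r=np.hypot(*d); v=np.array([*(d/r*np.sin(r) if r>0 else d),np.cos(r)])
    else: v=np.array([*d,1.]); v/=np.linalg.norm(v)
    R=np.array(p['R']);t=np.array(p['t']); return -R.T@t, R.T@v
def atz(cam,uv,z,p=None):
    c,v=ray(cam,uv,p); return c+v*(z-c[2])/v[2]
def proj(cam,X,p=None):
    p=p or camera_params(cam); f=192/np.tan(np.radians(p['vfov'])/2)
    q=np.array(p['R'])@np.array(X,float)+np.array(p['t'])
    if cam=='wrist':
        r=np.hypot(q[0],q[1]); a=np.arctan2(r,q[2]); return np.array([p['cx'],p['cy']])+f*a*q[:2]/r
    return np.array([p['cx'],p['cy']])+f*q[:2]/q[2]
def tri(rays):
    A=np.zeros((3,3));b=np.zeros(3)
    for c,v in rays:
        M=np.eye(3)-np.outer(v,v);A+=M;b+=M@c
    X=np.linalg.solve(A,b); return X,[np.linalg.norm((np.eye(3)-np.outer(v,v))@(X-c)) for c,v in rays]
E
python3 - <<'E'
from h import *
np.set_printoptions(precision=1,suppress=True)
ims=[]
for c in ['top','side','wrist']:
    p=camera_params(c); im=snapshot(c); ims.append(im); cv2.imwrite(f'pics/{c}0.png',im)
    print(c,'pos',-np.array(p['R']).T@np.array(p['t']))
    for l in ['head_mid','head_lens','seat','ball_mid','stand','case','lamp_mid','pen','booklet']:
        print(l,[(np.round(d['at'],1).tolist(),round(d['conf'],2)) for d in pinpoint(c,l)[:4]])
a=np.zeros((800-32,512*1,3),np.uint8); a=np.vstack(ims[:2])
cv2.imwrite('pics/ts.png',cv2.resize(np.hstack(ims[:2]),(800,300)))
E
```

```text
top pos [ 332.4  -81.2 1091.1]
head_mid [([312.9, 203.9], 0.8), ([385.9, 196.2], 0.68), ([378.5, 249.3], 0.66), ([138.4, 174.2], 0.61)]
head_lens [([372.7, 258.5], 0.92), ([390.9, 205.7], 0.76), ([317.9, 190.3], 0.74)]
seat [([136.8, 171.8], 0.77)]
ball_mid []
stand [([157.6, 186.2], 0.78), ([179.5, 274.7], 0.69), ([268.7, 191.8], 0.56)]
case [([288.0, 199.8], 0.96)]
lamp_mid [([270.9, 191.5], 0.49)]
pen [([289.5, 224.6], 0.51), ([231.1, 126.7], 0.42)]
booklet [([232.3, 127.4], 0.66)]
side pos [ 194.8 -727.   986. ]
head_mid [([281.3, 272.6], 0.82), ([341.9, 342.2], 0.72), ([272.6, 370.3], 0.67), ([293.9, 261.4], 0.32)]
head_lens [([336.7, 364.4], 0.64), ([251.6, 366.8], 0.59), ([295.7, 264.9], 0.57), ([278.6, 272.0], 0.3)]
seat [([117.1, 159.6], 0.96), ([202.7, 103.8], 0.55)]
ball_mid [([269.3, 261.2], 0.19)]
stand [([128.5, 207.1], 0.8), ([202.8, 148.4], 0.75)]
case [([268.9, 262.4], 0.9)]
lamp_mid [([260.3, 226.4], 0.76)]
pen [([241.9, 267.8], 0.56)]
booklet [([311.6, 177.6], 0.72), ([263.0, 229.4], 0.38)]
wrist pos [124.3 592.3 373.4]
head_mid [([17.8, 380.3], 0.63)]
head_lens []
seat [([17.0, 351.9], 0.76)]
ball_mid []
stand [([58.0, 293.3], 0.89)]
case []
lamp_mid []
pen [([23.8, 362.5], 0.62)]
booklet []
```

View pics/top0.png

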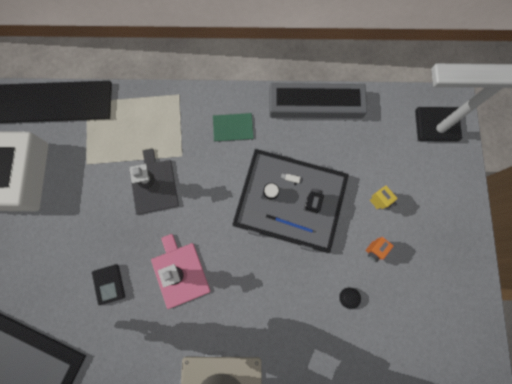

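View pics/side0.png

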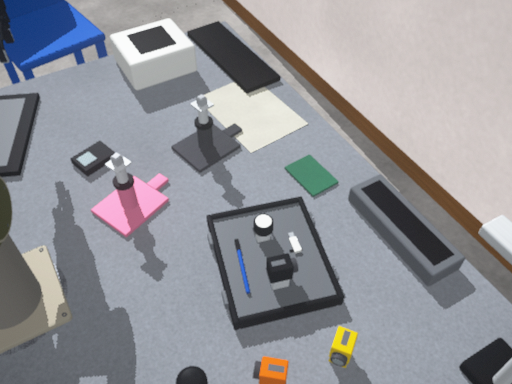

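```bash
python3 - <<'E'
from h import *
np.set_printoptions(precision=1,suppress=True)
h=[([312.9,203.9],[281.3,272.6],'head'),([317.9,190.3],[295.7,264.9],'lens'),([136.8,171.8],[117.1,159.6],'seat'),([157.6,186.2],[128.5,207.1],'stand'),([179.5,274.7],[202.8,148.4],'stand2?'),([288,199.8],[268.9,262.4],'case'),([270.9,191.5],[260.3,226.4],'lamp')]
for a,b,n in h: print(n,*tri([ray('top',a),ray('side',b)]))
E
```

```text
head [ 535.8 -257.6   46.5] [np.float64(4.437885810494938), np.float64(4.437885810495135)]
lens [ 568.2 -268.3   68.8] [np.float64(1.2410723283626295), np.float64(1.2410723283624692)]
seat [457.2 190.2 164.2] [np.float64(129.8678056647611), np.float64(129.8678056647612)]
stand [454.5 176.8   0.7] [np.float64(134.70197184017093), np.float64(134.70197184017096)]
stand2? [409.3  39.1 241.1] [np.float64(91.35018282299524), np.float64(91.35018282299518)]
case [ 553.6 -189.9  -14. ] [np.float64(1.5029239751258703), np.float64(1.5029239751258476)]
lamp [ 562.7 -133.6   57. ] [np.float64(2.150141858053935), np.float64(2.1501418580539213)]
```

Candidates for the head: black at top (315,201) / side (280,267), yellow at (384,198), orange at (379,250). Black, in the case pocket, is the one meant. Stands: dark at top (140,174)-(155,186) / side (203,104), pink at (170,275). Dark is the one meant. I'll confirm both in one enlarged crop.

```bash
python3 - <<'E'
from h import *
np.set_printoptions(precision=1,suppress=True)
a=cv2.imread('pics/top0.png');b=cv2.imread('pics/side0.png')
r=lambda im,x,y:cv2.resize(im[y:y+60,x:x+80],(400,300),interpolation=cv2.INTER_CUBIC)
cv2.imwrite('pics/crop.png',np.vstack([np.hstack([r(a,275,170),r(a,110,150)]),np.hstack([r(b,240,235),r(b,165,85)])]))
for x,y,n in [([136.8,171.8],[202.7,103.8],'seat'),([157.6,186.2],[202.8,148.4],'stand')]: print(n,*tri([ray('top',x),ray('side',y)]))
print('stand z0',atz('top',[157.6,186.2],0),atz('side',[202.8,148.4],0))
print('seat z160',atz('top',[136.8,171.8],160),atz('side',[202.7,103.8],160))
print('head z69?',atz('top',[312.9,203.9],69),atz('side',[281.3,272.6],69))
E
```

```text
seat [595.4 227.8 149.6] [np.float64(1.0302021701952555), np.float64(1.0302021701952704)]
stand [581.6 206.9  14.6] [np.float64(5.778513664131293), np.float64(5.77851366413109)]
stand z0 [590.9 209.8   0. ] [581.4 221.2   0. ]
seat z160 [591.5 224.5 160. ] [591.5 215.8 160. ]
head z69? [ 527.2 -252.6   69. ] [ 532.1 -269.4   69. ]
```

View pics/crop.png

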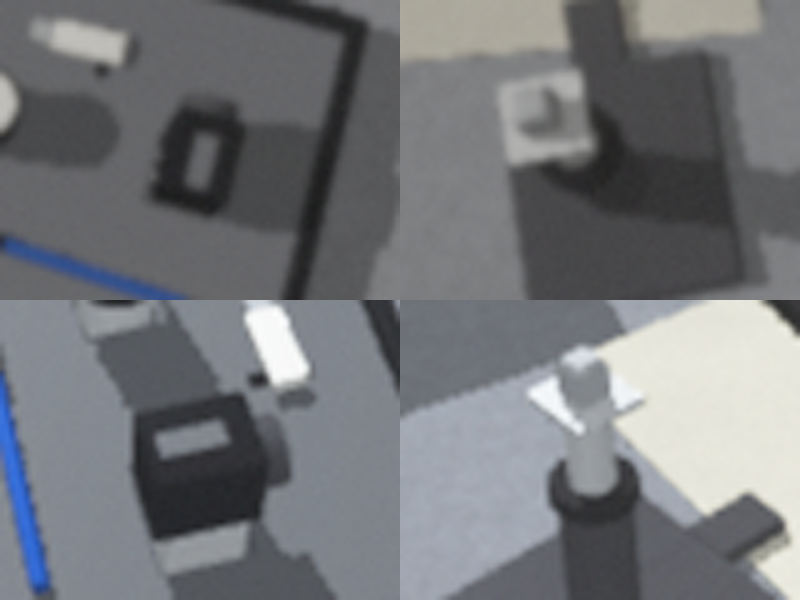

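The crop shows the black head in its pocket, lens towards image-up (crop 210,105 against body 200,165). The dark stand's toe also points image-up, slightly left. First I go above the stand for a close look, which is on the way.

```bash
cat >> h.py <<'E'
def move(pos,yaw,flip=None):
    """from current (commanded~measured) to pos with tool down; tool y axis toward direction yaw+90 (mod 180)"""
    s=sense(); T=Ro.from_euler('xyz',s['tcp_rot'],degrees=True)
    best=None
    for k in (0,180):
        # tool z down: x axis along yaw+k, y = z cross x
        a=np.radians(yaw+k); x=np.array([np.cos(a),np.sin(a),0]); z=np.array([0,0,-1.]); R=Ro.from_matrix(np.array([x,np.cross(z,x),z]).T)
        r=(T.inv()*R).as_rotvec(degrees=True)
        print(k,'dp',np.round(T.inv().apply(np.array(pos)-s['tool_pos'])/200,4),'ang',np.round(r/180,4), 'q6',np.round(s['joint_pos'][5],1))
E
python3 - <<'E'
from h import *
s=sense(); print(s['tool_pos'],s['tcp_rot'],s['ft_force'],s['time'])
p=camera_params('wrist'); T=Ro.from_euler('xyz',s['tcp_rot'],degrees=True)
R=np.array(p['R']);c=-R.T@np.array(p['t'])
print('cam in tool',T.inv().apply(c-s['tool_pos']),'camaxis tool',T.inv().apply(R[2]),'camx',T.inv().apply(R[0]))
print('pink',tri([ray('top',[168,275]),ray('side',[117.1,159.6])]))
print('head top', atz('top',[315,202.5],92))
move([520,200,360],8); move([520,220,360],-12)
E
```

```text
[203.93151952 564.30401491 200.41327726] [1.79996936e+02 1.11242516e-03 1.60129571e+02] [ 0.31157178  0.43621185 -0.42963765] 1.5
cam in tool [  84.41574008   -0.70801237 -172.92963533] camaxis tool [-0.32667353 -0.00097537  0.94513674] camx [5.57049055e-04 9.99999095e-01 1.22452459e-03]
pink (array([327.64430961, 124.64826372, 168.00834877]), [np.float64(0.5294101848460773), np.float64(0.5294101848460324)])
head top [ 526.81450771 -254.64711987   92.        ]
0 dp [-2.1054 -1.1759 -0.798 ] ang [ 0.     -0.      0.8452] q6 -4.9
180 dp [-2.1054 -1.1759 -0.798 ] ang [ 0.      0.     -0.1548] q6 -4.9
0 dp [-2.0714 -1.0818 -0.798 ] ang [ 0.     -0.      0.9563] q6 -4.9
180 dp [-2.0714 -1.0818 -0.798 ] ang [ 0.      0.     -0.0437] q6 -4.9
```

step_arm(
  targets=[
    {"dp":[-0.1,-0.05,-0.15],"angular":[0,0,0],"fingers":0},
    {"dp":[-0.2,-0.1,-0.3],"angular":[0,0,0],"fingers":0},
    {"dp":[-0.35,-0.18,-0.45],"angular":[0,0,0],"fingers":0},
    {"dp":[-0.5,-0.26,-0.6],"angular":[0,0,0],"fingers":0},
    {"dp":[-0.65,-0.34,-0.7],"angular":[0,0,0],"fingers":0},
    {"dp":[-0.8,-0.42,-0.75],"angular":[0,0,0],"fingers":0},
    {"dp":[-0.9,-0.5,-0.75],"angular":[0,0,0],"fingers":0},
    {"dp":[-1,-0.58,-0.75],"angular":[0,0,0],"fingers":0},
  ],
)

```text
time: 2.5
tool_pos: [353.1, 386.5, 350.7]
tcp_rot: [180.0, 0.0, 160.1]
ft_force: [0.7, 0.3, 0.5]
finger_gap: 85.3
grip_force: 0.0
```

step_arm(
  targets=[
    {"dp":[-0.15,-0.08,0],"angular":[0,0,-0.02],"fingers":0},
    {"dp":[-0.3,-0.16,0],"angular":[0,0,-0.04],"fingers":0},
    {"dp":[-0.45,-0.24,0],"angular":[0,0,-0.06],"fingers":0},
    {"dp":[-0.6,-0.32,0],"angular":[0,0,-0.08],"fingers":0},
    {"dp":[-0.75,-0.4,0],"angular":[0,0,-0.1],"fingers":0},
    {"dp":[-0.9,-0.48,0],"angular":[0,0,-0.12],"fingers":0},
    {"dp":[-1,-0.55,0],"angular":[0,0,-0.14],"fingers":0},
    {"dp":[-1,-0.55,0],"angular":[0,0,-0.155],"fingers":0},
  ],
)

```text
time: 3.5
tool_pos: [504.2, 214.1, 350.1]
tcp_rot: [-180.0, -0.0, -172.0]
ft_force: [0.2, 0.2, 0.0]
finger_gap: 85.5
grip_force: 0.0
```

```bash
cat > look.py <<'E'
from h import *
import sys
np.set_printoptions(precision=1,suppress=True)
def look(name,labels):
    s=sense();p=camera_params('wrist');im=snapshot('wrist');cv2.imwrite(f'pics/{name}.png',im)
    print(s['time'],s['tool_pos'],s['tcp_rot'],s['ft_force'])
    for l,z in labels:
        for d in pinpoint('wrist',l)[:3]: print(l,round(d['conf'],2),np.array(d['at']),atz('wrist',d['at'],z,p))
    return im,p
E
python3 - <<'E'
from look import *
look('w1',[('seat',160),('stand',0),('ball_mid',168.4)])
E
```

```text
3.5 [504.2 214.1 350.1] [-180.   -0. -172.] [0.2 0.2 0. ]
seat 0.78 [199.9  12.6] [332.5 126.  160. ]
seat 0.61 [247.  223.8] [596.5 219.7 160. ]
stand 0.92 [245.8 180.4] [586.4 213.4   0. ]
stand 0.86 [214.9  32.6] [328.5 124.1   0. ]
```

View pics/w1.png

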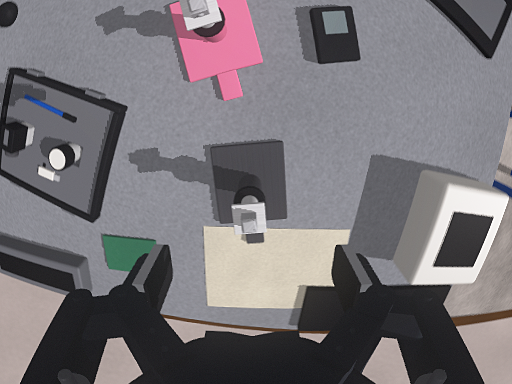

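The wrist picture shows the dark stand: foot corners at about (211,147), (284,141), (287,218) and (219,222), flange at (249,217), toe at (255,238). I take yaw and position from the foot corners and the flange.

```bash
python3 - <<'E'
from look import *
p=camera_params('wrist'); im=cv2.imread('pics/w1.png')
for d in masks_of('wrist','stand')[:2]: print(d['at'],d['conf'],d['pixels'].sum())
q=[atz('wrist',u,12,p)[:2] for u in [(211,147),(284,141),(287,218),(219,222)]]
print(q,np.mean(q,axis=0)); 
for i,j in [(0,3),(1,2),(0,1),(3,2)]:
    v=q[j]-q[i]; print(np.linalg.norm(v),np.degrees(np.arctan2(v[1],v[0])))
cv2.imwrite('pics/w1c.png',cv2.resize(im[130:250,190:310],(600,600),interpolation=cv2.INTER_CUBIC))
E
```

```text
[215.0, 38.8] 0.87 6224
[248.2, 183.3] 0.76 6102
[array([529.2, 146.1]), array([500.9, 271.4]), array([645.2, 302.5]), array([671.6, 175.3])] [586.7 223.8]
145.3712034977291 11.570609162902567
147.5833842963241 12.16933849249636
128.40892315187227 102.72524517464912
129.92560415483456 101.7396953212326
```

View pics/w1c.png

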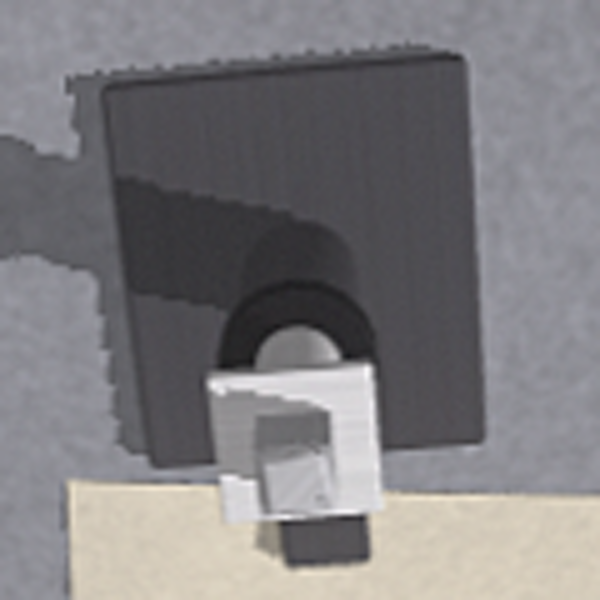

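The crop gives flange corners at about (210,378), (372,365), (382,508), (225,520) and foot corners at (106,88), (465,57), (483,442), (155,466), at 5x scale.

```bash
python3 - <<'E'
from look import *
p=camera_params('wrist')
for z,C in [(160,[(210,378),(372,365),(382,508),(225,520)]),(12,[(106,88),(465,57),(483,442),(155,466)]),(184,[(262,475),(325,458),(330,505),(270,512)])]:
    q=[atz('wrist',(190+u/5-.4,130+v/5-.4),z,p)[:2] for u,v in C]
    print(z,np.mean(q,axis=0))
    for i,j in [(0,3),(1,2),(0,1),(3,2)]:
        v=q[j]-q[i]; print(np.linalg.norm(v).round(1),np.degrees(np.arctan2(v[1],v[0])).round(1))
move([545,-290,350],-12)
move([490,-265,350],-12)
E
```

```text
160 [587.5 223.3]
42.6 12.1
42.6 12.6
43.0 103.0
43.4 103.0
12 [587.2 223.7]
146.9 12.9
147.6 12.6
126.4 103.0
125.5 102.7
184 [588.4 223.6]
10.8 18.2
13.4 13.7
16.7 114.8
15.5 105.6
0 dp [ 0.1 -2.5  0. ] ang [-0.   0.  -0.9] q6 -80.1
180 dp [ 0.1 -2.5  0. ] ang [0.  0.  0.1] q6 -80.1
0 dp [ 0.4 -2.4  0. ] ang [-0.   0.  -0.9] q6 -80.1
180 dp [ 0.4 -2.4  0. ] ang [0.  0.  0.1] q6 -80.1
```

step_arm(
  targets=[
    {"dp":[0.02,-0.1,0],"angular":[0,0,0],"fingers":0},
    {"dp":[0.04,-0.25,0],"angular":[0,0,0],"fingers":0},
    {"dp":[0.08,-0.4,0],"angular":[0,0,0.01],"fingers":0},
    {"dp":[0.1,-0.55,0],"angular":[0,0,0.02],"fingers":0},
    {"dp":[0.12,-0.7,0],"angular":[0,0,0.03],"fingers":0},
    {"dp":[0.15,-0.8,0],"angular":[0,0,0.04],"fingers":0},
    {"dp":[0.18,-0.9,0],"angular":[0,0,0.05],"fingers":0},
    {"dp":[0.2,-1,0],"angular":[0,0,0.06],"fingers":0},
  ],
)

```text
time: 4.75
tool_pos: [491.1, 10.8, 350.6]
tcp_rot: [-180.0, 0.0, 177.1]
ft_force: [0.1, 0.5, -0.3]
finger_gap: 84.9
grip_force: 0.0
```

step_arm(
  targets=[
    {"dp":[0.02,-0.1,0.02],"angular":[0,0,0],"fingers":0},
    {"dp":[0.04,-0.25,0.05],"angular":[0,0,0.01],"fingers":0},
    {"dp":[0.06,-0.4,0.1],"angular":[0,0,0.02],"fingers":0},
    {"dp":[0.08,-0.55,0.15],"angular":[0,0,0.03],"fingers":0},
    {"dp":[0.1,-0.7,0.2],"angular":[0,0,0.04],"fingers":0},
    {"dp":[0.1,-0.85,0.25],"angular":[0,0,0.05],"fingers":0},
    {"dp":[0.1,-0.95,0.25],"angular":[0,0,0.05],"fingers":0},
    {"dp":[0.1,-1,0.25],"angular":[0,0,0.05],"fingers":0},
  ],
)

```text
time: 5.75
tool_pos: [461.2, -187.9, 300.4]
tcp_rot: [-180.0, -0.0, 168.1]
ft_force: [0.1, -0.5, -1.0]
finger_gap: 85.3
grip_force: 0.0
```

```bash
python3 - <<'E'
from look import *
im,p=look('w2',[('head_mid',69),('head_lens',69),('case',0)])
c=proj('wrist',[533,-256,80],p); x,y=[int(v) for v in c]; print(x,y)
x=max(60,min(x,452));y=max(60,min(y,324))
print(x-60,y-60)
cv2.imwrite('pics/w2c.png',cv2.resize(im[y-60:y+60,x-60:x+60],(600,600),interpolation=cv2.INTER_CUBIC))
E
```

```text
5.75 [ 461.2 -187.9  300.4] [-180.    -0.   168.1] [ 0.1 -0.5 -1. ]
head_mid 0.79 [108.8 239.4] [ 556.  -455.9   69. ]
head_mid 0.77 [217.5 205.7] [ 532.1 -255.6   69. ]
head_mid 0.56 [ 90.  151.9] [ 407. -432.   69.]
head_lens 0.93 [215.8 228.2] [ 567.7 -267.5   69. ]
head_lens 0.79 [ 92.3 218.6] [ 513.9 -472.    69. ]
head_lens 0.73 [ 98. 129.] [ 377.1 -406.1   69. ]
case 0.66 [261.2 191.4] [ 547.9 -191.     0. ]
case 0.58 [219.9 204.9] [ 557.7 -265.6    0. ]
216 209
156 149
```

View pics/w2c.png

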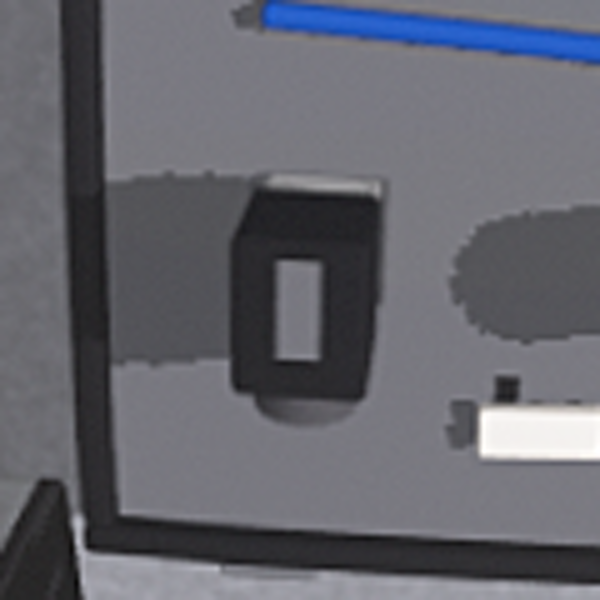

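The crop shows the black box's top face at about (234,240), (378,240), (366,396), (236,390), with the lens barrel below it (towards +x).

```bash
python3 - <<'E'
from look import *
p=camera_params('wrist')
for z,C in [(92,[(234,240),(378,240),(366,397),(236,390)]),(92,[(276,261),(323,261),(321,360),(275,360)])]:
    q=[atz('wrist',(156+u/5-.4,149+v/5-.4),z,p)[:2] for u,v in C]
    print(z,np.mean(q,axis=0))
    for i,j in [(0,3),(1,2),(0,1),(3,2)]:
        v=q[j]-q[i]; print(np.linalg.norm(v).round(1),np.degrees(np.arctan2(v[1],v[0])).round(1))
print(np.degrees(np.arctan2(-267.5+255.6,567.7-532.1)))
move([531,-255,160],-15)
E
```

```text
92 [ 533.9 -253.5]
46.5 -14.6
48.6 -17.3
40.1 78.4
37.8 75.5
92 [ 531.4 -254.1]
30.5 -15.3
30.4 -15.1
13.2 78.5
13.3 78.9
-18.483218212945662
0 dp [-0.4 -0.3  0.7] ang [-0.  0. -1.] q6 -106.1
180 dp [-0.4 -0.3  0.7] ang [0. 0. 0.] q6 -106.1
```

```bash
python3 - <<'E'
from h import *
move([533,-254.5,150],-14.5)
E
```

```text
0 dp [-0.4171 -0.2613  0.7534] ang [-2.000e-04  1.000e-04 -9.849e-01] q6 -106.1
180 dp [-0.4171 -0.2613  0.7534] ang [0.0001 0.0001 0.0151] q6 -106.1
```

step_arm(
  targets=[
    {"dp":[-0.1,-0.06,0.1],"angular":[0,0,0],"fingers":0},
    {"dp":[-0.2,-0.13,0.2],"angular":[0,0,0.015],"fingers":0},
    {"dp":[-0.3,-0.2,0.35],"angular":[0,0,0.015],"fingers":0},
    {"dp":[-0.4,-0.25,0.5],"angular":[0,0,0.015],"fingers":0},
    {"dp":[-0.417,-0.261,0.65],"angular":[0,0,0.015],"fingers":0},
    {"dp":[-0.417,-0.261,0.753],"angular":[0,0,0.015],"fingers":0},
    {"dp":[-0.417,-0.261,0.753],"angular":[0,0,0.015],"fingers":0},
    {"dp":[-0.417,-0.261,0.753],"angular":[0,0,0.015],"fingers":0},
  ],
)

```text
time: 6.95
tool_pos: [533.6, -254.7, 151.4]
tcp_rot: [-180.0, 0.1, 165.6]
ft_force: [0.6, 0.1, 0.5]
finger_gap: 85.1
grip_force: 0.0
```

```bash
python3 - <<'E'
from look import *
im,p=look('w3',[('head_mid',69),('head_lens',69)])
x,y=[int(v) for v in proj('wrist',[533,-256,85],p)];x=max(80,min(x,432));y=max(60,min(y,324));print(x-80,y-60)
cv2.imwrite('pics/w3c.png',cv2.resize(im[y-60:y+60,x-80:x+80],(800,600),interpolation=cv2.INTER_CUBIC))
E
```

```text
6.95 [ 533.6 -254.7  151.4] [-180.     0.1  165.6] [0.6 0.1 0.5]
head_mid 0.93 [ 84.8 237.1] [ 547.3 -449.2   69. ]
head_mid 0.58 [ 52.4 110.7] [ 408.9 -429.1   69. ]
head_mid 0.56 [254.6 181.6] [ 532.1 -252.7   69. ]
head_lens 0.95 [58.9 76.7] [ 379.9 -409.8   69. ]
head_lens 0.7 [ 59.4 220.3] [ 521.1 -474.5   69. ]
head_lens 0.62 [251.4 220.5] [ 569.  -265.1   69. ]
171 129
```

View pics/w3c.png

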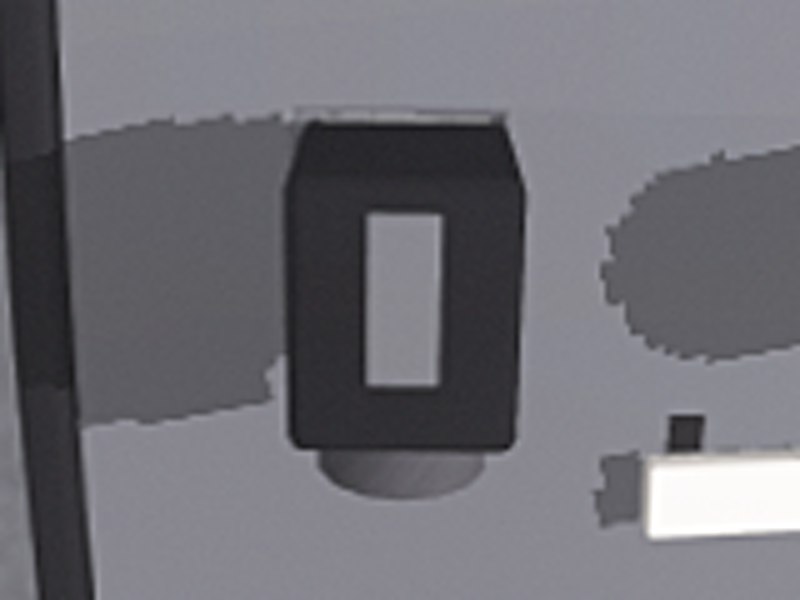

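The crop shows top-face corners at about (286,186), (524,186), (514,450), (293,450), and the label at (366,213), (441,213), (439,387), (366,387).

```bash
python3 - <<'E'
from look import *
p=camera_params('wrist')
for z,C in [(92,[(286,186),(524,186),(514,450),(293,450)]),(92,[(366,213),(441,213),(439,387),(366,387)])]:
    q=[atz('wrist',(171+u/5-.4,129+v/5-.4),z,p)[:2] for u,v in C]
    print(z,np.mean(q,axis=0))
    for i,j in [(0,3),(1,2),(0,1),(3,2)]:
        v=q[j]-q[i]; print(np.linalg.norm(v).round(1),np.degrees(np.arctan2(v[1],v[0])).round(1))
np.set_printoptions(precision=4)
move([532.5,-254,50],-14.3)
E
```

```text
92 [ 534.3 -256.5]
47.1 -14.5
47.0 -15.0
38.6 75.6
38.2 75.6
92 [ 530.7 -255.8]
30.6 -14.9
30.6 -14.6
12.2 75.6
12.4 75.6
0 dp [0.0092 0.0041 0.5083] ang [0.0014 0.0004 0.9991] q6 -106.0
180 dp [0.0092 0.0041 0.5083] ang [-0.0003  0.0009 -0.0009] q6 -106.0
```

step_arm(
  newtons=60,
  targets=[
    {"dp":[0,-0.006,0.15],"angular":[0,0,0],"fingers":0},
    {"dp":[0,-0.006,0.3],"angular":[0,0,0],"fingers":0},
    {"dp":[0,-0.006,0.42],"angular":[0,0,0],"fingers":0},
    {"dp":[0,-0.006,0.5],"angular":[0,0,0],"fingers":0},
    {"dp":[0,-0.006,0.522],"angular":[0,0,0],"fingers":0},
    {"dp":[0,-0.006,0.522],"angular":[0,0,0],"fingers":0},
    {"dp":[0,-0.006,0.522],"angular":[0,0,0],"fingers":0.3},
    {"dp":[0,-0.006,0.522],"angular":[0,0,0],"fingers":0.45},
  ],
)

```text
time: 8.1
tool_pos: [533.3, -256.3, 46.4]
tcp_rot: [-180.0, 0.1, 165.5]
ft_force: [0.6, 0.7, -0.8]
finger_gap: 51.5
grip_force: 0.0
```

step_arm(
  newtons=60,
  targets=[
    {"dp":[0,0,0],"angular":[0,0,0],"fingers":0.5},
    {"dp":[0,0,0],"angular":[0,0,0],"fingers":0.55},
    {"dp":[0,0,0],"angular":[0,0,0],"fingers":0.65},
    {"dp":[0,0,0],"angular":[0,0,0],"fingers":1},
    {"dp":[0,0,0],"angular":[0,0,0],"fingers":1},
    {"dp":[0,0,0],"angular":[0,0,0],"fingers":1},
    {"dp":[0,0,0],"angular":[0,0,0],"fingers":1},
    {"dp":[0,0,0],"angular":[0,0,0],"fingers":1},
  ],
)

```text
time: 9.1
tool_pos: [533.1, -256.0, 46.2]
tcp_rot: [-180.0, 0.1, 165.5]
ft_force: [-1.3, 1.6, 5.7]
finger_gap: 38.7
grip_force: 60.3
```

step_arm(
  targets=[
    {"dp":[0,0,-0.03],"angular":[0,0,0],"fingers":1},
    {"dp":[0,0,-0.08],"angular":[0,0,0],"fingers":1},
    {"dp":[0,0,-0.15],"angular":[0,0,0],"fingers":1},
    {"dp":[0,0,-0.3],"angular":[0,0,0],"fingers":1},
    {"dp":[0,0,-0.5],"angular":[0,0,0],"fingers":1},
    {"dp":[0,0,-0.7],"angular":[0,0,0],"fingers":1},
    {"dp":[0,0,-0.85],"angular":[0,0,0],"fingers":1},
    {"dp":[0,0,-1],"angular":[0,0,0],"fingers":1},
  ],
)

```text
time: 10.1
tool_pos: [532.7, -256.0, 247.7]
tcp_rot: [-180.0, 0.1, 165.5]
ft_force: [-0.0, 0.3, -2.2]
finger_gap: 38.2
grip_force: 60.7
```

```bash
python3 - <<'E'
from look import *
im,p=look('w4',[])
s=sense();print(s['ft_force'],s['wrist_torque'],s['finger_gap'])
x,y=[int(v) for v in proj('wrist',np.array(s['tool_pos'])+[0,0,40],p)];y=max(60,min(y,324));print(x-80,y-60)
cv2.imwrite('pics/w4c.png',cv2.resize(im[y-60:y+60,x-80:x+80],(800,600),interpolation=cv2.INTER_CUBIC))
E
```

```text
10.1 [ 532.7 -256.   247.7] [-180.     0.1  165.5] [-0.   0.3 -2.2]
[ 0.5 -0.4  2. ] [-0.1 -0.1 -0. ] 38.64737905723206
172 205
```

View pics/w4c.png

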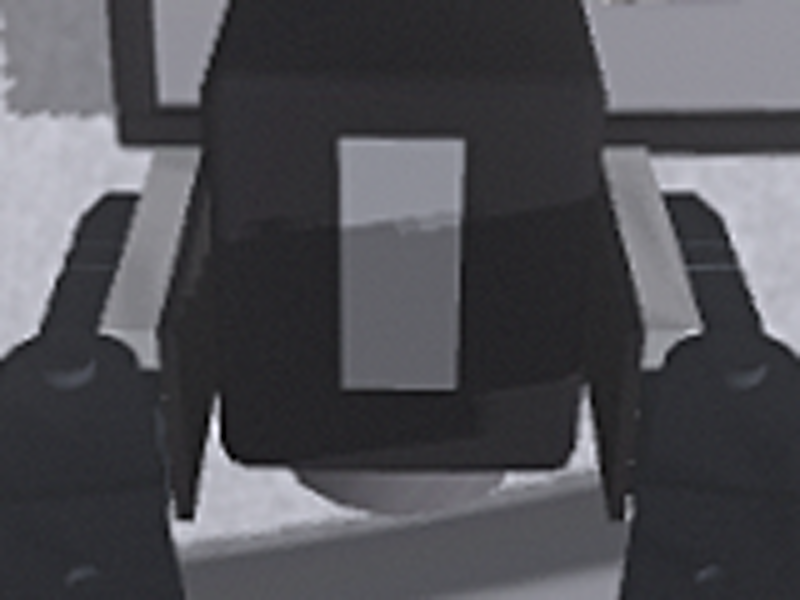

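The head hangs straight in the fingers: top face's front edge at row 465, back edge at about row 78, label centre (402,263). I'll work out its offset in the tool frame.

```bash
python3 - <<'E'
from look import *
s=sense();p=camera_params('wrist');T=Ro.from_euler('xyz',s['tcp_rot'],degrees=True)
def t(u,v,z): return T.inv().apply(atz('wrist',(172+u/5-.4,205+v/5-.4),s['tool_pos'][2]+z,p)-s['tool_pos'])
for n,u,v in [('front mid',401,467),('back mid',405,80),('label b',402,138),('label f',400,390),('backL',206,85),('backR',606,85),('frontL',222,440),('frontR',580,440)]: print(n,t(u,v,45.8)[:2])
# edges
im=cv2.imread('pics/w4.png',0)
for c in (225,235,262): print(c,im[205:305,c].tolist())
E
```

```text
front mid [-23.5  -0.7]
back mid [24.2 -0.4]
label b [18.  -0.7]
label f [-12.6  -0.9]
backL [ 23.5 -19.3]
backR [23.6 18.7]
frontL [-20.  -20.3]
frontR [-19.9  18.8]
225 [41, 40, 41, 42, 39, 40, 41, 41, 38, 40, 39, 37, 44, 40, 41, 47, 48, 49, 48, 47, 46, 50, 47, 48, 46, 48, 50, 47, 46, 48, 49, 46, 49, 48, 45, 47, 47, 46, 48, 47, 45, 48, 48, 46, 37, 37, 37, 40, 39, 40, 36, 38, 39, 38, 39, 38, 39, 37, 37, 38, 39, 38, 38, 37, 38, 40, 38, 37, 37, 38, 36, 40, 35, 38, 39, 36, 36, 37, 36, 37, 39, 37, 39, 39, 38, 37, 36, 35, 37, 39, 38, 34, 22, 103, 176, 179, 178, 185, 190, 188]
235 [40, 41, 39, 40, 42, 40, 39, 42, 40, 40, 39, 40, 37, 40, 40, 46, 47, 45, 49, 48, 48, 49, 48, 47, 47, 48, 48, 46, 46, 49, 46, 48, 46, 48, 46, 46, 46, 45, 45, 48, 47, 47, 44, 45, 43, 37, 36, 38, 36, 37, 37, 36, 36, 37, 36, 38, 37, 38, 33, 37, 38, 36, 38, 39, 37, 37, 34, 37, 36, 34, 36, 36, 36, 36, 37, 36, 38, 38, 36, 34, 37, 38, 38, 38, 36, 35, 35, 36, 37, 37, 36, 38, 43, 42, 62, 75, 71, 61, 83, 201]
262 [41, 40, 42, 42, 42, 41, 40, 39, 42, 40, 41, 39, 41, 41, 41, 42, 46, 46, 47, 48, 48, 47, 48, 47, 49, 46, 43, 73, 142, 146, 144, 142, 143, 143, 142, 144, 144, 143, 145, 144, 144, 146, 132, 123, 127, 106, 97, 98, 97, 98, 99, 98, 99, 100, 99, 99, 100, 99, 99, 99, 99, 101, 101, 101, 101, 102, 100, 100, 100, 100, 100, 100, 99, 102, 101, 100, 103, 102, 28, 34, 35, 34, 36, 39, 35, 36, 35, 38, 43, 44, 43, 45, 45, 36, 65, 116, 111, 109, 108, 109]
```

step_arm(
  targets=[
    {"dp":[0.01,0.06,-0.05],"angular":[0,0,0],"fingers":1},
    {"dp":[0.03,0.15,-0.1],"angular":[0,0,0],"fingers":1},
    {"dp":[0.05,0.28,-0.15],"angular":[0,0,0],"fingers":1},
    {"dp":[0.08,0.42,-0.18],"angular":[0,0,0],"fingers":1},
    {"dp":[0.1,0.56,-0.2],"angular":[0,0,0],"fingers":1},
    {"dp":[0.12,0.7,-0.2],"angular":[0,0,0],"fingers":1},
    {"dp":[0.14,0.85,-0.2],"angular":[0,0,0],"fingers":1},
    {"dp":[0.15,1,-0.2],"angular":[0,0,0],"fingers":1},
  ],
)

```text
time: 11.15
tool_pos: [552.8, -52.3, 284.5]
tcp_rot: [180.0, -0.1, 165.6]
ft_force: [-0.3, -0.6, -2.9]
finger_gap: 38.5
grip_force: 60.7
```

step_arm(
  targets=[
    {"dp":[0.02,0.15,0],"angular":[0,0,-0.02],"fingers":1},
    {"dp":[0.04,0.3,0],"angular":[0,0,-0.04],"fingers":1},
    {"dp":[0.06,0.45,0],"angular":[0,0,-0.06],"fingers":1},
    {"dp":[0.08,0.6,0],"angular":[0,0,-0.08],"fingers":1},
    {"dp":[0.1,0.75,0],"angular":[0,0,-0.1],"fingers":1},
    {"dp":[0.12,0.87,0],"angular":[0,0,-0.12],"fingers":1},
    {"dp":[0.14,0.96,0],"angular":[0,0,-0.14],"fingers":1},
    {"dp":[0.15,1,0],"angular":[0,0,-0.152],"fingers":1},
  ],
)

```text
time: 12.15
tool_pos: [573.8, 147.8, 284.9]
tcp_rot: [180.0, -0.1, -166.9]
ft_force: [-0.2, 0.3, -2.9]
finger_gap: 38.3
grip_force: 60.8
```

```bash
python3 - <<'E'
from look import *
np.set_printoptions(precision=4)
s=sense();print(s['tool_pos'],s['tcp_rot'],s['finger_gap'])
move([587.4,223.5,285],12.8)
E
```

```text
[573.841  147.8026 284.8702] [ 179.9929   -0.0633 -166.9008] 38.25814989422257
0 dp [-0.1518  0.3533 -0.0008] ang [ 0.0006  0.0001 -0.9983] q6 -93.6
180 dp [-0.1518  0.3533 -0.0008] ang [ 0.     -0.0004  0.0017] q6 -93.6
```

step_arm(
  targets=[
    {"dp":[-0.02,0.05,0],"angular":[0,0,0],"fingers":1},
    {"dp":[-0.05,0.12,0],"angular":[0,0,0],"fingers":1},
    {"dp":[-0.09,0.2,0],"angular":[0,0,0.0017],"fingers":1},
    {"dp":[-0.12,0.28,0],"angular":[0,0,0.0017],"fingers":1},
    {"dp":[-0.14,0.33,0],"angular":[0,0,0.0017],"fingers":1},
    {"dp":[-0.152,0.353,0],"angular":[0,0,0.0017],"fingers":1},
    {"dp":[-0.152,0.353,0],"angular":[0,0,0.0017],"fingers":1},
    {"dp":[-0.152,0.353,0],"angular":[0,0,0.0017],"fingers":1},
  ],
)

```text
time: 13.15
tool_pos: [588.5, 221.6, 285.4]
tcp_rot: [-180.0, -0.0, -167.4]
ft_force: [0.1, -0.3, -2.1]
finger_gap: 38.3
grip_force: 60.8
```

```bash
python3 - <<'E'
from look import *
im,p=look('w5',[('seat',160)])
snapshot('side');snapshot('top')
s=sense()
pr=lambda X:np.round(proj('wrist',X,p),1)
# overlay predicted flange & drive top edges
a=np.radians(12.8);X=np.array([np.cos(a),np.sin(a),0]);Y=np.array([-np.sin(a),np.cos(a),0]);C=np.array([587.4,223.5,0])
big=cv2.resize(im[130:250,180:340],(800,600),interpolation=cv2.INTER_CUBIC)
for z,h in [(160,22),(184,7),(180,10)]:
    P=[((pr(C+[0,0,z]+h*i*X+h*j*Y)-[180,130]+.5)*5).astype(int) for i,j in [(-1,-1),(-1,1),(1,1),(1,-1)]]
    cv2.polylines(big,[np.array(P)],True,(0,255,0),1)
cv2.imwrite('pics/w5c.png',big)
E
```

```text
13.15 [588.5 221.6 285.4] [-180.    -0.  -167.4] [ 0.1 -0.3 -2.1]
seat 0.79 [251.6 176.5] [594.2 221.9 160. ]
```

View pics/w5c.png

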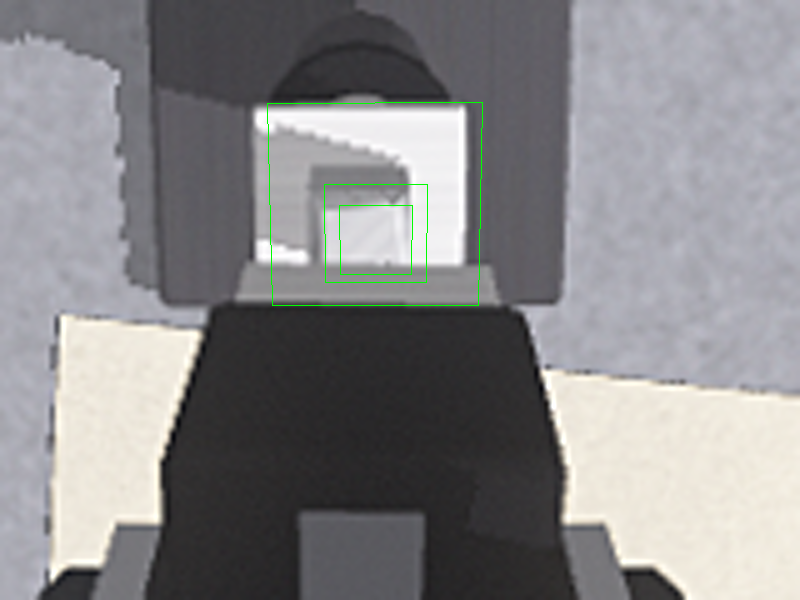

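The overlay shows the flange back corners at (254,105) and (467,105), the drive at x 311–408, and the neck's rear rim edge at row 265, x 247–492. The seat is therefore a few mm to image-left of my estimate. I'll measure both in the tool frame.

```bash
python3 - <<'E'
from look import *
im=cv2.imread('pics/w5.png',0)
s=sense();p=camera_params('wrist');T=Ro.from_euler('xyz',s['tcp_rot'],degrees=True);print(s['tool_pos'])
def t(u,v,z): return T.inv().apply(atz('wrist',(180+u/5-.4,130+v/5-.4),z,p)-s['tool_pos'])[:2]
L,R=t(254,105,160),t(467,105,160); print('flange',L,R,'c',(L+R)/2-[22,0])
L,R=t(247,265,251.2),t(492,265,251.2); print('neck',L,R,'c',(L+R)/2-[18,0])
L,R=t(254,240,160),t(467,240,160); print('flange mid sides',L,R)
L,R=t(322,208,184),t(402,208,184); print('drivetop back',L,R,'c',(L+R)/2-[7,0])
L,R=t(311,168,160),t(408,168,160); print('drive base back',L,R)
E
```

```text
[588.5 221.6 285.5]
flange [ 22.1 -22.7] [22.1 21. ] c [ 0.1 -0.8]
neck [ 17.2 -17.4] [17.3 18.6] c [-0.7  0.6]
flange mid sides [ -6.9 -23.2] [-6.9 21.6]
drivetop back [ 6.9 -8.2] [6.9 7.2] c [-0.1 -0.5]
drive base back [  8.7 -11.1] [8.7 9. ]
```

step_arm(
  targets=[
    {"dp":[0.001,-0.006,0.03],"angular":[0,0,0],"fingers":1},
    {"dp":[0.0015,-0.0065,0.1],"angular":[0,0,0],"fingers":1},
    {"dp":[0.0015,-0.0065,0.18],"angular":[0,0,0],"fingers":1},
    {"dp":[0.0015,-0.0065,0.25],"angular":[0,0,0],"fingers":1},
    {"dp":[0.0015,-0.0065,0.3],"angular":[0,0,0],"fingers":1},
    {"dp":[0.0015,-0.0065,0.32],"angular":[0,0,0],"fingers":1},
    {"dp":[0.0015,-0.0065,0.335],"angular":[0,0,0],"fingers":1},
    {"dp":[0.0015,-0.0065,0.345],"angular":[0,0,0],"fingers":1},
  ],
)

```text
time: 14.35
tool_pos: [588.7, 220.7, 216.9]
tcp_rot: [180.0, 0.1, -167.4]
ft_force: [-0.1, -0.4, -2.6]
finger_gap: 38.6
grip_force: 60.8
```

step_arm(
  targets=[
    {"dp":[0,0,0.003],"angular":[0,0,0],"fingers":1},
    {"dp":[0,0,0.006],"angular":[0,0,0],"fingers":1},
    {"dp":[0,0,0.009],"angular":[0,0,0],"fingers":1},
    {"dp":[0,0,0.012],"angular":[0,0,0],"fingers":1},
    {"dp":[0,0,0.015],"angular":[0,0,0],"fingers":1},
    {"dp":[0,0,0.018],"angular":[0,0,0],"fingers":1},
    {"dp":[0,0,0.021],"angular":[0,0,0],"fingers":1},
    {"dp":[0,0,0.024],"angular":[0,0,0],"fingers":1},
  ],
)

```text
time: 15.35
tool_pos: [588.4, 220.6, 211.5]
tcp_rot: [-180.0, -0.0, -167.4]
ft_force: [0.6, -0.8, -2.2]
finger_gap: 38.7
grip_force: 60.8
```

step_arm(
  targets=[
    {"dp":[0,0,0.01],"angular":[0,0,0],"fingers":1},
    {"dp":[0,0,0.02],"angular":[0,0,0],"fingers":1},
    {"dp":[0,0,0.03],"angular":[0,0,0],"fingers":1},
    {"dp":[0,0,0.04],"angular":[0,0,0],"fingers":1},
    {"dp":[0,0,0.05],"angular":[0,0,0],"fingers":1},
    {"dp":[0,0,0.06],"angular":[0,0,0],"fingers":1},
    {"dp":[0,0,0.07],"angular":[0,0,0],"fingers":1},
    {"dp":[0,0,0.08],"angular":[0,0,0],"fingers":1},
  ],
)

```text
time: 16.35
tool_pos: [588.9, 220.8, 196.2]
tcp_rot: [180.0, 0.1, -167.4]
ft_force: [1.3, 0.3, 6.3]
finger_gap: 38.3
grip_force: 61.6
```

step_arm(
  targets=[
    {"dp":[0,0,0.004],"angular":[0,0,0],"fingers":1},
    {"dp":[0,0,0.008],"angular":[0,0,0],"fingers":1},
    {"dp":[0,0,0.012],"angular":[0,0,0],"fingers":1},
    {"dp":[0,0,0.016],"angular":[0,0,0],"fingers":1},
    {"dp":[0,0,0.02],"angular":[0,0,0],"fingers":1},
    {"dp":[0,0,0.024],"angular":[0,0,0],"fingers":1},
    {"dp":[0,0,0.028],"angular":[0,0,0],"fingers":1},
    {"dp":[0,0,0.03],"angular":[0,0,0],"fingers":1},
  ],
)

```text
time: 17.35
tool_pos: [589.1, 220.8, 190.7]
tcp_rot: [180.0, 0.1, -167.4]
ft_force: [2.5, 0.3, 7.5]
finger_gap: 38.7
grip_force: 61.8
```

step_arm(
  targets=[
    {"dp":[0,0,0.004],"angular":[0,0,0],"fingers":1},
    {"dp":[0,0,0.008],"angular":[0,0,0],"fingers":1},
    {"dp":[0,0,0.012],"angular":[0,0,0],"fingers":1},
    {"dp":[0,0,0.016],"angular":[0,0,0],"fingers":1},
    {"dp":[0,0,0.02],"angular":[0,0,0],"fingers":1},
    {"dp":[0,0,0.024],"angular":[0,0,0],"fingers":1},
    {"dp":[0,0,0.028],"angular":[0,0,0],"fingers":1},
    {"dp":[0,0,0.03],"angular":[0,0,0],"fingers":1},
  ],
)

```text
time: 18.35
tool_pos: [588.8, 220.8, 184.3]
tcp_rot: [180.0, 0.1, -167.4]
ft_force: [0.5, 0.6, 7.7]
finger_gap: 38.6
grip_force: 62.1
```

step_arm(
  targets=[
    {"dp":[0,0,0.003],"angular":[0,0,0],"fingers":1},
    {"dp":[0,0,0.006],"angular":[0,0,0],"fingers":1},
    {"dp":[0,0,0.009],"angular":[0,0,0],"fingers":1},
    {"dp":[0,0,0.012],"angular":[0,0,0],"fingers":1},
    {"dp":[0,0,0.015],"angular":[0,0,0],"fingers":1},
    {"dp":[0,0,0.018],"angular":[0,0,0],"fingers":1},
    {"dp":[0,0,0.02],"angular":[0,0,0],"fingers":1},
    {"dp":[0,0,0.02],"angular":[0,0,0],"fingers":1},
  ],
)

```text
time: 19.35
tool_pos: [588.8, 220.9, 180.6]
tcp_rot: [180.0, 0.1, -167.4]
ft_force: [0.8, -0.2, 7.1]
finger_gap: 38.2
grip_force: 62.3
```

step_arm(
  targets=[
    {"dp":[0,0,0.003],"angular":[0,0,0],"fingers":1},
    {"dp":[0,0,0.006],"angular":[0,0,0],"fingers":1},
    {"dp":[0,0,0.009],"angular":[0,0,0],"fingers":1},
    {"dp":[0,0,0.012],"angular":[0,0,0],"fingers":1},
    {"dp":[0,0,0.015],"angular":[0,0,0],"fingers":1},
    {"dp":[0,0,0.018],"angular":[0,0,0],"fingers":1},
    {"dp":[0,0,0.02],"angular":[0,0,0],"fingers":1},
    {"dp":[0,0,0.02],"angular":[0,0,0],"fingers":1},
  ],
)

```text
time: 20.35
tool_pos: [588.9, 220.9, 177.0]
tcp_rot: [180.0, 0.1, -167.4]
ft_force: [-0.7, 0.2, 9.6]
finger_gap: 38.7
grip_force: 62.4
```

```bash
python3 - <<'E'
from look import *
for i in range(4):
    s=sense(); print(s['ft_force'],s['tool_pos'])
    snapshot('wrist')
im,p=look('w6',[('seat',145),('head_mid',200)])
x,y=[int(v) for v in proj('wrist',np.array(s['tool_pos'])+[0,0,20],p)];y=max(75,min(y,309));print(x-100,y-75)
cv2.imwrite('pics/w6c.png',cv2.resize(im[100:250,x-100:x+100],(800,600),interpolation=cv2.INTER_CUBIC))
E
```

```text
[-0.7  0.2  9.6] [588.9 220.9 177. ]
[ 0.2 -0.1  9.4] [588.9 220.9 177. ]
[-0.3  0.9 10.1] [588.9 220.9 177. ]
[-0.4 -0.7  9.3] [588.9 220.9 177. ]
20.55 [589.  220.9 177. ] [ 180.     0.1 -167.4] [ 0.4 -0.5  9.8]
seat 0.2 [251.1 292.6] [670.  237.8 145. ]
head_mid 0.71 [255.9 238.8] [586.5 222.1 200. ]
152 164
```

The force rises again with travel (11.8 N at 17 mm of sink) after a flat spell with the sideways ball force gone, so it has clicked. Easing off.

step_arm(
  targets=[
    {"dp":[0,0,-0.01],"angular":[0,0,0],"fingers":1},
    {"dp":[0,0,-0.02],"angular":[0,0,0],"fingers":1},
    {"dp":[0,0,-0.03],"angular":[0,0,0],"fingers":1},
    {"dp":[0,0,-0.042],"angular":[0,0,0],"fingers":1},
    {"dp":[0,0,-0.055],"angular":[0,0,0],"fingers":1},
    {"dp":[0,0,-0.065],"angular":[0,0,0],"fingers":1},
    {"dp":[0,0,-0.073],"angular":[0,0,0],"fingers":1},
    {"dp":[0,0,-0.079],"angular":[0,0,0],"fingers":1},
  ],
)

```text
time: 21.7
tool_pos: [588.4, 220.7, 191.3]
tcp_rot: [180.0, 0.0, -167.4]
ft_force: [1.8, -0.2, 2.5]
finger_gap: 38.5
grip_force: 61.6
```

```bash
python3 - <<'E'
from look import *
for i in range(4):
    s=sense(); print(s['ft_force'],s['tool_pos'])
    snapshot('wrist')
im=snapshot('side'); x,y=[int(v) for v in proj('side',[588,222,190])]
a=cv2.resize(im[y-40:y+50,x-45:x+45],(400,400),interpolation=cv2.INTER_CUBIC)
im,p=look('w7',[])
b=cv2.resize(im[130:250,195:315],(400,400),interpolation=cv2.INTER_CUBIC)
cv2.imwrite('pics/w7c.png',np.hstack([a,b]))
E
```

```text
[ 1.8 -0.2  2.5] [588.4 220.7 191.3]
[2.4 1.1 3.5] [588.5 220.7 191.5]
[2.6 1.5 3.2] [588.5 220.8 191.4]
[2.8 1.5 3.4] [588.5 220.7 191.3]
21.95 [588.4 220.7 191.3] [ 180.     0.  -167.4] [3.5 1.5 3.5]
```

View pics/w7c.png

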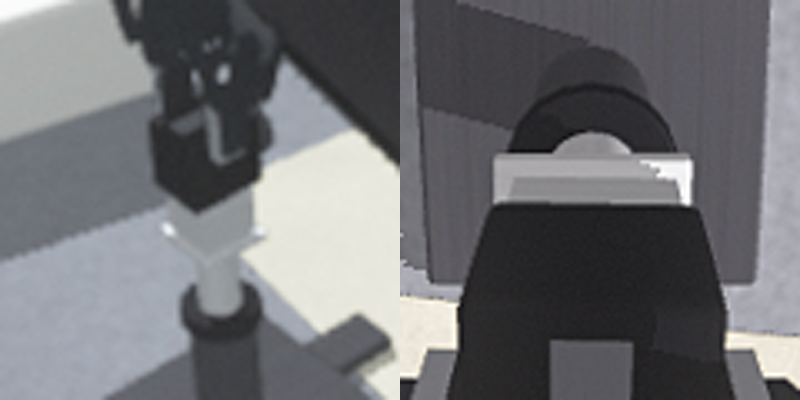

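The side view shows the neck down on the flange. In the wrist view the flange back edge is at row 153 (x 495–693) and the neck's rim edge at row 178. I'll check the rim's height against the projection.

```bash
python3 - <<'E'
from look import *
im=cv2.imread('pics/w7.png',0); s=sense();p=camera_params('wrist');T=Ro.from_euler('xyz',s['tcp_rot'],degrees=True)
c=np.array(s['tool_pos'])
def px(x,y,z): return proj('wrist',c*[1,1,0]+T.apply([x,y,0])*[1,1,0]+[0,0,z],p)
for sz in (160,157,154): print('flange back',sz,px(22,-22,sz),px(22,22,sz))
for rz in (166,162,160,157): print('rim back',rz,px(18,-18,rz),px(18,18,rz))
for col in (235,255,270): print(col,im[165:200,col].tolist())
E
```

```text
flange back 160 [222.1 177.6] [283.1 177.7]
flange back 157 [222.5 176.4] [282.7 176.5]
flange back 154 [222.9 175.3] [282.3 175.3]
rim back 166 [227.1 185.6] [278.2 185.6]
rim back 162 [227.6 183.8] [277.7 183.8]
rim back 160 [227.8 182.9] [277.5 183. ]
rim back 157 [228.1 181.6] [277.1 181.7]
235 [37, 35, 38, 35, 37, 39, 37, 38, 37, 35, 22, 139, 149, 169, 170, 168, 169, 169, 142, 134, 138, 140, 137, 140, 148, 103, 45, 30, 34, 34, 34, 35, 35, 33, 35]
255 [44, 45, 44, 39, 53, 135, 141, 138, 138, 135, 135, 143, 144, 167, 170, 170, 172, 170, 148, 135, 138, 138, 137, 137, 144, 124, 58, 25, 31, 33, 32, 33, 32, 33, 33]
270 [50, 47, 44, 48, 46, 44, 45, 46, 46, 41, 54, 138, 143, 215, 246, 193, 166, 169, 156, 136, 137, 139, 139, 136, 140, 152, 72, 23, 35, 35, 35, 35, 37, 36, 35]
```

The rim is at row 183 and the flange top's back edge at row 178. The 5-row gap matches the 5.3 predicted for flush. Easing the last few mm, then letting go.

step_arm(
  newtons=20,
  targets=[
    {"dp":[0,0,-0.005],"angular":[0,0,0],"fingers":1},
    {"dp":[0,0,-0.01],"angular":[0,0,0],"fingers":1},
    {"dp":[0,0,-0.012],"angular":[0,0,0],"fingers":1},
    {"dp":[0,0,-0.012],"angular":[0,0,0],"fingers":1},
    {"dp":[0,0,-0.012],"angular":[0,0,0],"fingers":0.5},
    {"dp":[0,0,-0.012],"angular":[0,0,0],"fingers":0.4},
    {"dp":[0,0,-0.012],"angular":[0,0,0],"fingers":0.2},
    {"dp":[0,0,-0.012],"angular":[0,0,0],"fingers":0},
  ],
)

```text
time: 23.0
tool_pos: [588.2, 220.6, 193.5]
tcp_rot: [-180.0, -0.0, -167.4]
ft_force: [-0.7, 0.3, -0.1]
finger_gap: 83.8
grip_force: 0.0
```

step_arm(
  targets=[
    {"dp":[0,0,0],"angular":[0,0,0],"fingers":0},
    {"dp":[0,0,0],"angular":[0,0,0],"fingers":0},
    {"dp":[0,0,0],"angular":[0,0,0],"fingers":0},
    {"dp":[0,0,-0.05],"angular":[0,0,0],"fingers":0},
    {"dp":[0,0,-0.12],"angular":[0,0,0],"fingers":0},
    {"dp":[0,0,-0.25],"angular":[0,0,0],"fingers":0},
    {"dp":[0,0,-0.4],"angular":[0,0,0],"fingers":0},
    {"dp":[0,0,-0.5],"angular":[0,0,0],"fingers":0},
  ],
)

```text
time: 24.0
tool_pos: [589.1, 220.9, 297.0]
tcp_rot: [180.0, 0.2, -167.4]
ft_force: [0.1, 0.1, 0.4]
finger_gap: 85.8
grip_force: 0.0
```

```bash
python3 - <<'E'
from look import *
s=sense();print(s['finger_gap'],s['ft_force'])
im,p=look('w8',[('head_mid',217),('head_lens',217)])
im=snapshot('side')
for l in ['head_mid','head_lens']: print(l,[(d['at'],round(d['conf'],2)) for d in pinpoint('side',l)[:4]])
print(proj('side',[588,221,217]),proj('side',[624,229,217]))
T=Ro.from_euler('xyz',s['tcp_rot'],degrees=True);c=np.array(s['tool_pos'])
pr=lambda x,y,z:proj('wrist',c*[1,1,0]+T.apply([x,y,0])*[1,1,0]+[0,0,z],p)
im=cv2.imread('pics/w8.png',0)
for sz in (160,157): print('flange back',sz,pr(22,0,sz),'rim back',pr(18,0,sz), 'top back',pr(25,0,sz+80))
u,v=pr(20,0,160).astype(int); print(u,v,im[v-12:v+20,u].tolist())
E
```

```text
85.83038194325502 [0.1 0.1 0.4]
24.0 [589.1 220.9 297. ] [ 180.     0.2 -167.4] [0.1 0.1 0.4]
head_mid 0.75 [252.7 185.2] [589.4 221.1 217. ]
head_lens 0.68 [250.8 224.7] [628.3 228.  217. ]
head_mid [([201.7, 84.5], 0.76), ([344.7, 344.4], 0.74), ([275.4, 372.7], 0.69)]
head_lens [([207.1, 80.1], 0.94), ([252.2, 368.6], 0.94), ([336.9, 364.4], 0.91)]
[198.9  85.2] [210.3  79.1]
flange back 160 [252.5 148. ] rim back [252.5 151.7] top back [252.6 164.4]
flange back 157 [252.5 147.4] rim back [252.5 151.1] top back [252.6 163.4]
252 149 [36, 43, 41, 41, 41, 41, 42, 38, 31, 87, 126, 134, 147, 154, 152, 137, 86, 33, 29, 31, 30, 32, 30, 35, 32, 33, 30, 34, 34, 36, 41, 44]
```

```bash
python3 -c "
from bench import *
print(hand_in())"
```

```text
the job is handed in; nothing more can be done
None
```

The black camera head is on the dark stand with its lens toward the toe. The push forces and the last pictures indicate it clicked home with the neck flush on the flange. The gripper is open and clear, and the job is handed in; no verdict came back.

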